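Refit four heatsinks on their power-converter boards

ROBOT

A 6-joint arm with a two-finger parallel gripper is mounted at the origin on the work surface. World frame = base frame: x ahead of the robot, y to its left, z up, the work surface at z = 0. Lengths are in m, angles in degrees, forces in N, time in s.
With the tool pointing down it reaches from about 0.4 to 0.825 m from the base axis. Payload 7 kg.
Tool frame: the origin (TCP) lies at the very end of the fingers, on their centre line; the grasp point (between the pads) lies 19 mm behind it; z points along the fingers, y is the line along which they close (so a half turn about z gives the same grasp; the last joint's range is limited). The gripper opens to 88 mm and grips with 3 to 60 N. Pads are 19 mm wide; open, the fingers measure 130 mm over their backs; the gripper's body (78 mm by 193 mm) begins 47 mm behind the grasp point.
Start: joints at [-48.696, 20.546, 0.682, 0, -70.136, -16.507], TCP at [0.283, -0.613, 0.227] pointing down, gripper open.
Joint ranges: [-176.03, 176.03], [-82.01, 121.73], [-58.28, 71.71], [-173.87, 95.51], [-174.79, -0.11], [-173.66, 173.66]. Speed limits (degrees/s): [136.94, 136.94, 172.46, 180, 180, 180].

INTERFACE

Orientations are given as [roll, pitch, yaw] about the fixed x, y, z axes, in that order (R = Rz(yaw) Ry(pitch) Rx(roll)).
In Python, from plant import get_obs, snapshot, camera_params, close_job, boxes_of, cut_out, landmark_of gives the robot as it stands.
- The arm moves only by the shell command python3 -m inch 'ROWS' [OPENING]. ROWS is text: rows parted by semicolons, each of 6 numbers parted by spaces: the shift along the tool's x, y, z in units of 30 cm (1.0 is 30 cm), then the turn, a rotation vector about the tool's x, y, z in units of pi rad (1.0 is pi rad). A call has 1 to 10 rows; each row is the pose to reach, as a shift and turn from the pose commanded when the call began, along the tool's axes at that moment, turning the shorter way round; what a row does not reach only later rows make up. A row lasts 1/12 s, in which the tool goes at most 41.7 mm and 7.16 degrees, less where a joint would pass 70% of its speed; a pose out of reach is approached as far as the arm can. A call with a number of a shift or a turn outside -1 to 1 is refused whole. A call with a gripper value outside its range is refused whole. OPENING is the closure, from -1 (fully open) to 1 (shut), set as the call begins (- or left out, the last holds). The fingers move at their own pace and stop on an object; the grip force is fixed at half the most. Time passes only in rows, so rows that repeat a pose let the fingers close. It gives the time, the measured TCP pose, the force, the opening and the grip force at its end, in the units of the state.
- get_obs(): the state, without advancing time (a new reading comes with each control period).
- snapshot(name): name is "scene" or "top" or "wrist"; returns the picture (420x560x3 uint8, red, green, blue); there is no depth.
- camera_params(name): a dict with "mtx" (3x3 intrinsics, pixels), "rvec" (rotation vector, rad) and "tvec" (3), from world to camera coordinates, as OpenCV has them. Camera axes: x right, y down, z forward; pixel columns grow to the right and rows downward; lengths in m; the calibration is good to about 2 mm. A picture is of the moment at which its call begins: read the wrist's pose just before it. camera_params takes no time and is no camera call; for the wrist camera it gives the pose at the moment of the call.
- close_job(): hands the job in; it is judged then, once.
Trained networks look in the newest picture that a camera, given by its name, has taken for a name from the list of things; names that differ only in an ending like _2 or _b are one class to them, and where a whole thing is asked for, a point or a joint stands for the part that bears it (a point fixed in the world has none). Each returns a list of dicts, best first, with "p" (0 to 1); they miss things now and then, are a little off and sometimes report something else, mostly with a low value. They report only what shows in the picture. A call takes as long as a camera call. They do not tell look-alikes from the thing itself.
- boxes_of(camera, thing): "rect" ([left, top, width, height] in pixels, round what is visible of it).
- cut_out(camera, thing): "pixels" (420x560 bool, what is visible of it) and "rect" ([left, top, width, height] in pixels, round what is visible of it).
- landmark_of(camera, thing): "uv" ([column, row] in pixels: a listed point, or the origin of a listed thing).
The state is a dict: "clock": time; "joint_pos": joint angles; "qvel": joint speeds; "tau": joint torques, N m; "tool_pos": TCP position; "orientation": TCP orientation; "force": force on the tool from outside, world axes, zero at the start; "moment": the same for the moment, N m; "opening": finger opening in m; "gripper_force": force on a finger pad.
Only numpy, scipy, OpenCV 4.12 (cv2) and the standard library are available. Lean on these libraries where they do the work, as an engineer would, in place of code of your own. Each camera call takes 0.05 s, during which the arm holds its last target. There are 200 camera calls.

TASK

Four power-converter boards are fixed on the repair bench and their four aluminium heatsinks lie among them. Set each heatsink, fins up, on the black converter block whose outline it matches, centred and with the edges in line, ready to be screwed down. Put them down gently without dropping them, and leave the screwdriver and the ring choke where they lie.

Things in the scene. Friction and masses are not known exactly. Their poses are not given: they have to be found in the camera images.
- sink_half: loose bare-aluminium finned heatsink, the largest, nearly square: 61 mm along its x, 58 mm along its y, 25 mm tall, about 110 g, rigid. Origin: centre of its flat underside; z up through the fins; the fins run along x, so grip it across y on the outer fins. A half turn about z leaves it the same.
- sink_quarter: loose bare-aluminium finned heatsink, medium, oblong: 58 mm along its x, 37 mm along its y, 20 mm tall, about 60 g, rigid. Origin: centre of its flat underside; z up through the fins; the fins run along x, so grip it across y on the outer fins. A half turn about z leaves it the same.
- sink_eighth: loose bare-aluminium finned heatsink, long and narrow: 58 mm along its x, 23 mm along its y, 20 mm tall, about 40 g, rigid. Origin: centre of its flat underside; z up through the fins; the fins run along x, so grip it across y on the outer fins. A half turn about z leaves it the same.
- sink_sixteenth: loose bare-aluminium finned heatsink, the smallest, short and narrow: 33 mm along its x, 23 mm along its y, 15 mm tall, about 25 g, rigid. Origin: centre of its flat underside; z up through the fins; the fins run along x, so grip it across y on the outer fins. A half turn about z leaves it the same.
- board_half: green circuit board, 110 (x) by 84 mm (y), fixed on 8 mm stand-offs, with a black flat-topped converter block in its middle, the largest, nearly square: 61 mm along x, 58 mm along y. Origin: on the bench under the block's centre; the block's top, the heatsink's seat, is 23 mm above it. The other parts (terminal block at -x, capacitors at +x) end below 19.5 mm.
- board_quarter: green circuit board, 110 (x) by 84 mm (y), fixed on 8 mm stand-offs, with a black flat-topped converter block in its middle, medium, oblong: 58 mm along x, 37 mm along y. Origin: on the bench under the block's centre; the block's top, the heatsink's seat, is 23 mm above it. The other parts (terminal block at -x, capacitors at +x) end below 19.5 mm.
- board_eighth: green circuit board, 110 (x) by 84 mm (y), fixed on 8 mm stand-offs, with a black flat-topped converter block in its middle, long and narrow: 58 mm along x, 23 mm along y. Origin: on the bench under the block's centre; the block's top, the heatsink's seat, is 23 mm above it. The other parts (terminal block at -x, capacitors at +x) end below 19.5 mm.
- board_sixteenth: green circuit board, 110 (x) by 84 mm (y), fixed on 8 mm stand-offs, with a black flat-topped converter block in its middle, the smallest, short and narrow: 33 mm along x, 23 mm along y. Origin: on the bench under the block's centre; the block's top, the heatsink's seat, is 23 mm above it. The other parts (terminal block at -x, capacitors at +x) end below 19.5 mm.
- screwdriver: bystander: orange-handled screwdriver, 190 mm long, lying on the bench near the right edge of the work; origin within the tool, its x along the tool, handle to -x. Leave it alone.
- choke: bystander: copper-wound ring choke, 46 mm across, 15 mm tall, loose on the bench near the left edge of the work; origin: centre of its underside. Leave it alone.
Things that resemble listed ones, but are neither listed nor needed, are in the scene too. What is shaped like the sink_eighth but green or orange is not meant. Leave any purple or white look-alike of the board_quarter alone.

How it is judged:
By the outcome, as a careful person would: the job done as asked, in the order asked, and still so for the second after the job is handed in, with the robot touching nothing.
It also fails if it takes over 102 s, if anything falls off the work surface, if the arm or the gripper's body presses on something with over 40 N, if the wrist force passes 120 N, or if a joint passes its speed limit or range.

## Working session

There is one attempt and no reset: what is moved stays moved. The work goes in short steps, Python scripts to look and compute and a shell command to move; the robot and the scene stay as the last step left them, time stands still between calls to the robot, and variables do not carry over. Pictures are saved under pics/ and viewed, at most 14 in all, crops included, and the job is handed in when it is done.

```bash
ls; mkdir -p pics
python3 - <<'E'
from plant import *
import cv2
print(get_obs())
for c in ("scene","top"):
    im=snapshot(c); cv2.imwrite(f"pics/{c}0.png",im[:,:,::-1])
    p=camera_params(c);print(c,p)
    for t in ["sink_half","sink_quarter","sink_eighth","sink_sixteenth","board_half","board_quarter","board_eighth","board_sixteenth","choke","screwdriver"]:
        print(t,[(d["rect"],round(d["p"],2)) for d in boxes_of(c,t)],[([round(float(x)) for x in d["uv"]],round(d["p"],2)) for d in landmark_of(c,t)])
E
```

```text
pics
{'clock': 0.0, 'joint_pos': array([-4.86964649e+01,  2.05894784e+01,  6.32352530e-01, -2.11642364e-02,
       -7.01363216e+01, -1.65047755e+01]), 'qvel': array([-0.04404136, -0.0591818 ,  0.06520878,  0.04574713, -0.03064778,
       -0.03022678]), 'tau': array([-8.23904193e-04, -5.82716775e+01,  2.93055171e+01,  6.99745104e+00,
        6.75518837e-03, -1.47328960e-04]), 'tool_pos': array([ 0.28285638, -0.61231453,  0.2256307 ]), 'orientation': array([ 1.79904750e+02, -7.47473349e-03, -1.55208442e+02]), 'force': array([ 0.28845488,  1.02887092, -0.35310668]), 'moment': array([-0.01037862, -0.01112007,  0.03143876]), 'gripper_force': 0.0, 'opening': 0.08760644708568914}
scene {'mtx': array([[432.22972899,   0.        , 280.582719  ],
       [  0.        , 432.22972899, 210.77593098],
       [  0.        ,   0.        ,   1.        ]]), 'rvec': array([ 2.27597002,  0.7963735 , -0.2890003 ]), 'tvec': array([-0.41753562, -0.22810278,  1.16459157])}
sink_half [([216.8, 202.9, 31.8, 27.2], 0.89)] [([232, 224], 0.57)]
sink_quarter [([326.8, 206.6, 30.8, 26.3], 0.58), ([224.9, 304.0, 32.
[... 1690 characters left out ...]
), ([241.9, 156.6, 24.9, 19.3], 0.31)] [([314, 165], 0.68)]
board_half [([366.3, 213.4, 42.5, 50.8], 0.91), ([174.1, 215.5, 37.2, 44.9], 0.43)] [([385, 240], 0.78)]
board_quarter [([234.1, 212.3, 37.5, 49.0], 0.9), ([159.1, 285.2, 49.6, 53.6], 0.73), ([295.5, 93.7, 46.0, 52.0], 0.66)] [([320, 116], 0.88), ([189, 309], 0.86), ([252, 236], 0.64), ([376, 170], 0.63)]
board_eighth [([170.0, 137.1, 40.3, 50.0], 0.7)] [([192, 163], 0.96)]
board_sixteenth [([174.7, 214.0, 35.5, 47.2], 0.59), ([431.4, 186.2, 21.6, 74.6], 0.31)] [([190, 238], 0.74)]
choke [([123.6, 189.0, 21.2, 19.6], 0.62)] [([135, 198], 0.57)]
screwdriver [([370.5, 159.5, 12.7, 27.2], 0.21)] [([438, 222], 0.95), ([317, 169], 0.28)]
```

Run:
```python
import cv2
a=cv2.imread("pics/top0.png")[80:350,110:470]
cv2.imwrite("pics/top0c.png",cv2.resize(a,None,fx=2.2,fy=2.2,interpolation=cv2.INTER_CUBIC))
```

```text
(no output)
```

View pics/top0c.png

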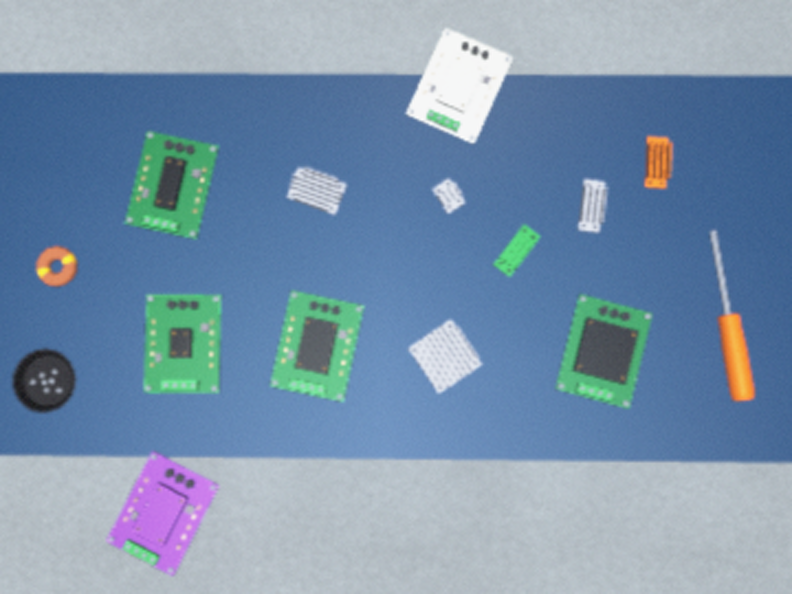

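View pics/scene0.png

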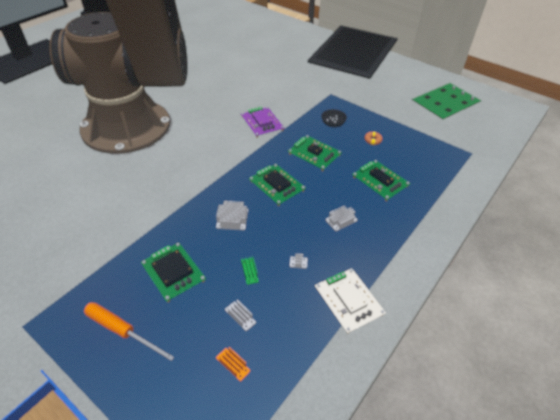

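```bash
cat > h.py <<'E'
from plant import *
import cv2, numpy as np
from scipy.spatial.transform import Rotation as R
from scipy.optimize import minimize
DIM=dict(half=(.061,.058,.025),quarter=(.058,.037,.020),eighth=(.058,.023,.020),sixteenth=(.033,.023,.015))
def cam(c):
    p=camera_params(c); return p["mtx"],R.from_rotvec(p["rvec"]).as_matrix(),p["tvec"]
def proj(C,X): return cv2.projectPoints(np.float64(X),cv2.Rodrigues(C[1])[0],C[2],C[0],None)[0][:,0]
def ray(C,uv,z):
    d=C[1].T@np.linalg.solve(C[0],[*uv,1]); o=-C[1].T@C[2]; return (o+d*(z-o[2])/d[2])
def go(x,y,z,yaw,obs=None):
    "shift/turn from measured pose to a tool-down pose with tool y along yaw+-90"
    o=obs or get_obs(); Rm=R.from_euler("xyz",o["orientation"],degrees=True)
    best=min((R.from_euler("xyz",[180,0,yaw+k],degrees=True) for k in (0,180)),key=lambda q:(Rm.inv()*q).magnitude())
    s=Rm.inv().apply(np.array([x,y,z])-o["tool_pos"])/.3; t=(Rm.inv()*best).as_rotvec()/np.pi
    print("t=%.1f"%o["clock"],"pos",np.round(o["tool_pos"],4),"ori",np.round(o["orientation"],1),"GO",np.round(s,4),np.round(t,4))
def box(p,L,W,z0,z1):
    c,s=np.cos(p[2]),np.sin(p[2]); q=np.array([[a*L/2,b*W/2] for a,b in((1,1),(1,-1),(-1,-1),(-1,1))])@np.array([[c,s],[-s,c]])+p[:2]
    return np.vstack([np.c_[q,np.full(4,z)] for z in (z0,z1)])
def fit(views,p0,L,W,z0,z1,freez=False):
    "views: [(C,mask)], fit box silhouette; p=[x,y,yaw(rad),(dz)]"
    def cost(p):
        dz=p[3]*.01 if freez else 0; e=0
        for C,m in views:
            h=cv2.convexHull(np.float32(proj(C,box([p[0]*.01+p0[0],p[1]*.01+p0[1],p[2]*.2+p0[2]],L,W,z0+dz,z1+dz))))
            im=np.zeros(m.shape,np.uint8); cv2.fillConvexPoly(im,np.int32(h*256),1,cv2.LINE_8,8)
            e+=(im.astype(bool)^m).sum()/m.sum()
        return e
    n=4 if freez else 3; best=None
    for a in np.linspace(-.6,.6,3):
        x0=np.zeros(n);x0[2]=a/.2*0.5
        S=np.vstack([x0]+[x0+np.eye(n)[i]*.7 for i in range(n)])
        r=minimize(cost,x0,method="Nelder-Mead",options=dict(initial_simplex=S,xatol=2e-3,fatol=1e-4,maxiter=400))
        if best is None or r.fun<best.fun: best=r
    p=best.x; out=[p[0]*.01+p0[0],p[1]*.01+p0[1],np.degrees(p[2]*.2+p0[2])]+([p[3]*.01] if freez else [])
    return np.round(out,4),round(best.fun,3)
E
python3 - <<'E'
from h import *
T=cam("top");S=cam("scene")
pts=dict(s_half=((311,240),(232,218),.02),s_quarter=((254,166),(341,218),.015),s_eighth=((379,173),(240,315),.015),s_sixteenth=((314,169),(299,262),.01),
 b_half=((385,240),(172,268),.023),b_quarter=((254,236),(277,181),.023),b_eighth=((188,163),(381,177),.023),b_sixteenth=((192,236),(315,150),.023))
for k,(a,b,z) in pts.items():
    P=[c[0]@np.c_[c[1],c[2]] for c in (T,S)]
    X=cv2.triangulatePoints(*P,np.float64(a),np.float64(b))[:,0]; print(k,"top",np.round(ray(T,a,z),3),"tri",np.round(X[:3]/X[3],3))
W=cam("wrist");o=get_obs();Rm=R.from_euler("xyz",o["orientation"],degrees=True)
print("cam in tool",Rm.inv().apply(-W[1].T@W[2]-o["tool_pos"]),"axes (cols cam x,y,z)",Rm.inv().as_matrix()@W[1].T,W[0])
cv2.imwrite("pics/w0.png",snapshot("wrist")[:,:,::-1])
go(.5,-.1,.3,0)
E
```

```text
s_half top [ 0.452 -0.065  0.02 ] tri [ 0.451 -0.067  0.004]
s_quarter top [0.634 0.076 0.015] tri [0.636 0.077 0.009]
s_eighth top [ 0.618 -0.233  0.015] tri [ 0.621 -0.234  0.006]
s_sixteenth top [ 0.628 -0.073  0.01 ] tri [ 0.632 -0.072  0.003]
b_half top [ 0.453 -0.244  0.023] tri [ 0.454 -0.245  0.015]
b_quarter top [0.46  0.073 0.023] tri [0.461 0.074 0.017]
b_eighth top [0.639 0.239 0.023] tri [0.641 0.241 0.016]
b_sixteenth top [0.459 0.224 0.023] tri [0.461 0.227 0.013]
cam in tool [ 0.07374753  0.00028827 -0.15804664] axes (cols cam x,y,z) [[ 8.28486092e-04 -9.61720628e-01 -2.74030557e-01]
 [ 9.99999342e-01  5.79419718e-04  9.89837244e-04]
 [-7.93168188e-04 -2.74031197e-01  9.61720476e-01]] [[327.91870808   0.         281.67181988]
 [  0.         327.91870808 205.40894582]
 [  0.           0.           1.        ]]
t=2.1 pos [ 0.2831 -0.6127  0.2266] ori [-180.     0.  -155.2] GO [-1.3732  1.2483 -0.2447] [-0.      0.      0.1378]
```

View pics/w0.png

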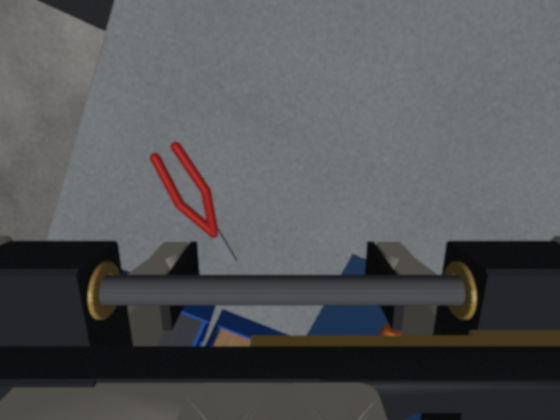

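```bash
cat > snap.py <<'E'
import sys,pickle
from h import *
n=sys.argv[1]; C=cam("wrist"); im=snapshot("wrist"); cv2.imwrite(f"pics/{n}.png",im[:,:,::-1]); pickle.dump((C,im),open(f"{n}.pkl","wb"))
E
python3 -m inch '-.68 .572 .045 0 0 0;-.68 .572 .045 0 0 0;-.68 .572 .045 0 0 0;-.68 .572 .045 0 0 0;-.68 .572 .045 0 0 0;-.68 .572 .045 0 0 0;-.68 .572 .045 0 0 0' 
python3 -m inch '-.682 .572 .044 0 0 .1378;-.682 .572 .044 0 0 .1378;-.682 .572 .044 0 0 .1378;-.682 .572 .044 0 0 .1378;-.682 .572 .044 0 0 .1378;-.682 .572 .044 0 0 .1378;-.682 .572 .044 0 0 .1378;-.682 .572 .044 0 0 .1378;-.682 .572 .044 0 0 .1378'
python3 snap.py v1
python3 -m inch '0 .4333 0 0 0 0;0 .4333 0 0 0 0;0 .4333 0 0 0 0;0 .4333 0 0 0 0;0 .4333 0 0 0 0'
python3 snap.py v2
python3 -m inch '0 .4333 0 0 0 0;0 .4333 0 0 0 0;0 .4333 0 0 0 0;0 .4333 0 0 0 0;0 .4333 0 0 0 0'
python3 snap.py v3
python3 -m inch '-.567 0 0 0 0 0;-.567 0 0 0 0 0;-.567 0 0 0 0 0;-.567 0 0 0 0 0;-.567 0 0 0 0 0;-.567 0 0 0 0 0'
python3 snap.py v4
python3 -m inch '0 -.4333 0 0 0 0;0 -.4333 0 0 0 0;0 -.4333 0 0 0 0;0 -.4333 0 0 0 0;0 -.4333 0 0 0 0'
python3 snap.py v5
python3 -m inch '0 -.4333 0 0 0 0;0 -.4333 0 0 0 0;0 -.4333 0 0 0 0;0 -.4333 0 0 0 0;0 -.4333 0 0 0 0'
python3 snap.py v6
python3 -c "
import cv2,numpy as np
a=[cv2.imread(f'pics/v{i}.png')[:250] for i in (1,3,6,4)]
cv2.imwrite('pics/m1.png',cv2.resize(np.vstack([np.hstack(a[:2]),np.hstack(a[2:])]),(800,357),interpolation=cv2.INTER_AREA))"
```

```text
clock: 2.73
tool_pos: [0.3974, -0.3679, 0.2132]
orientation: [-180.0, 0.1, -155.1]
force: [-0.1, -0.5, 0.2]
opening: 0.0875
gripper_force: 0.0
clock: 3.48
tool_pos: [0.5107, -0.1282, 0.1998]
orientation: [-180.0, -0.0, -179.8]
force: [-0.3, -0.3, -0.1]
opening: 0.0873
gripper_force: 0.0
clock: 3.95
tool_pos: [0.51, 0.0011, 0.2002]
orientation: [180.0, 0.0, -179.9]
force: [-0.1, -0.4, -0.6]
opening: 0.0876
gripper_force: 0.0
clock: 4.42
tool_pos: [0.5104, 0.1304, 0.1997]
orientation: [-180.0, -0.0, -180.0]
force: [0.1, -1.2, 0.2]
opening: 0.0879
gripper_force: 0.0
clock: 4.97
tool_pos: [0.6818, 0.1266, 0.1974]
orientation: [-179.9, -0.2, 179.7]
force: [-0.7, -0.1, 0.1]
opening: 0.0874
gripper_force: 0.0
clock: 5.43
tool_pos: [0.6787, -0.0038, 0.2011]
orientation: [180.0, 0.0, 179.7]
force: [0.9, 0.4, 0.6]
opening: 0.0877
gripper_force: 0.0
clock: 5.9
tool_pos: [0.6793, -0.1318, 0.2002]
orientation: [180.0, 0.0, 179.8]
force: [-0.4, 0.8, -0.4]
opening: 0.0878
gripper_force: 0.0
```

View pics/m1.png

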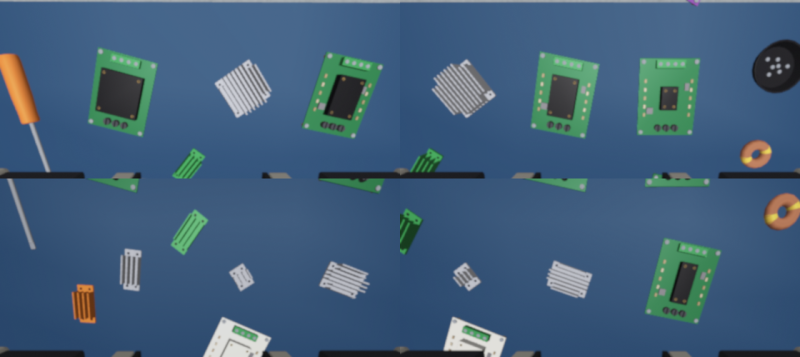

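Run:
```python
from h import *
import pickle
V={i:pickle.load(open(f"v{i}.pkl","rb")) for i in range(1,7)}
P=dict(half=(.452,-.066,.02),quarter=(.635,.077,.015),eighth=(.619,-.233,.015),sixteenth=(.63,-.073,.01))
rows=[]
for ids in [(("half",1),("half",3),("quarter",4),("quarter",5)),(("eighth",6),("eighth",5),("sixteenth",6),("sixteenth",4))]:
    r=[]
    for n,v in ids:
        C,im=V[v];u=proj(C,[P[n]])[0].astype(int); print(n,v,u)
        im=cv2.copyMakeBorder(im,40,40,40,40,cv2.BORDER_CONSTANT); r.append(cv2.resize(im[u[1]:u[1]+80,u[0]:u[0]+80],(200,200),interpolation=cv2.INTER_CUBIC))
    rows.append(np.hstack(r))
cv2.imwrite("pics/m2.png",np.vstack(rows)[:,:,::-1])
```

```text
half 1 [343 128]
half 3 [ 85 127]
quarter 4 [232 140]
quarter 5 [359 142]
eighth 6 [181 126]
eighth 5 [ 56 127]
sixteenth 6 [337 136]
sixteenth 4 [ 88 135]
```

View pics/m2.png

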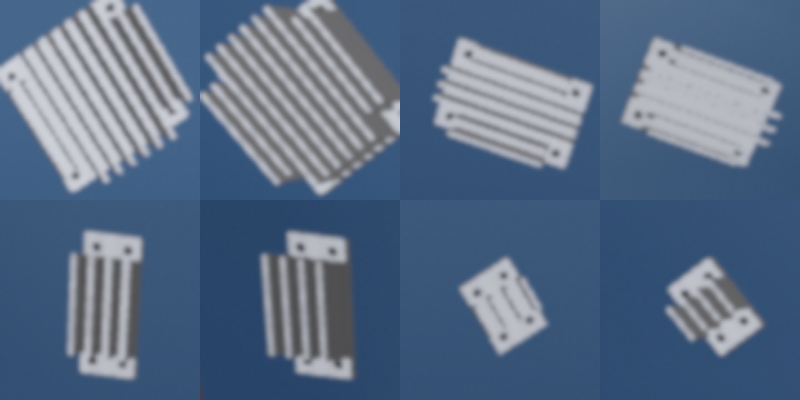

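```bash
cat > meas.py <<'E'
from h import *
import pickle
from scipy.ndimage import label,binary_fill_holes,binary_opening,binary_closing
def comp(m,u):
    l,n=label(m); ys,xs=np.nonzero(l); 
    if not n: return None
    i=np.argmin((xs-u[0])**2+(ys-u[1])**2); return l==l[ys[i],xs[i]]
def near(C,m,X,r=60):
    u=proj(C,[X])[0]; w=np.zeros(m.shape,bool); a,b=int(max(u[1]-r,0)),int(max(u[0]-r,0)); w[a:int(u[1]+r),b:int(u[0]+r)]=1; return m&w,u
def metal(im):
    f=im.astype(int); return (f[...,2]-f[...,0]<28)
def dark(im): return im.max(2)<75
def green(im):
    f=im.astype(int); return (f[...,2]-f[...,0]<28)|(f[...,1]>f[...,2]+10)
def vis(C,X):
    u=proj(C,[X])[0]; return 30<u[0]<530 and 25<u[1]<215
def fill(polys,shape):
    im=np.zeros(shape,np.uint8)
    for q in polys: cv2.fillConvexPoly(im,np.int32(cv2.convexHull(np.float32(q))*256),1,cv2.LINE_8,8)
    return im.astype(bool)
def sil(kind,n,p,C,shape,dz,lo,wi,z0=0):
    if kind=="sink":
        L,W,H=DIM[n]; b=[box(p,L,W,z0+dz,z0+dz+.003),box(p,lo,W,z0+dz,z0+dz+H)]
        if n in("half","quarter"): b.append(box(p,L,wi,z0+dz,z0+dz+H))
    elif kind=="block": L,W,_=DIM[n]; b=[box(p,L,W,.0096+dz,.023+dz)]
    else: b=[box(p,.11,.084,.008+dz,.0096+dz)]
    return fill([proj(C,x) for x in b],shape)
def fitall(kind,n,views,p0,freez,z0=0):
    L,W,H=DIM[n]
    def un(q): return [p0[0]+.01*q[0],p0[1]+.01*q[1],p0[2]+.2*q[2]],(.01*q[3] if freez else 0),L*.7+.01*q[4],W*.65+.01*q[5]
    def cost(q):
        p,dz,lo,wi=un(q); return sum((sil(kind,n,p,C,m.shape,dz,lo,wi,z0)^m).sum()/m.sum() for C,m in views)/len(views)
    best=None
    for a in (-1,0,1):
        x0=np.array([0,0,a,0,0,0.]);S=np.vstack([x0]+[x0+np.eye(6)[i]*.6 for i in range(6)])
        r=minimize(cost,x0,method="Nelder-Mead",options=dict(initial_simplex=S,xatol=2e-3,fatol=1e-5,maxiter=600))
        if best is None or r.fun<best.fun: best=r
    p,dz,lo,wi=un(best.x); return np.round([p[0]*1e3,p[1]*1e3,np.degrees(p[2]),dz*1e3],2),round(best.fun,3),np.round([lo*1e3,wi*1e3],1)
E
python3 - <<'E'
from meas import *
V={i:pickle.load(open(f"v{i}.pkl","rb")) for i in range(1,7)}
SK=dict(half=(.452,-.066,35),quarter=(.635,.077,70),eighth=(.619,-.233,-3),sixteenth=(.63,-.073,30))
BD=dict(half=(.453,-.245,-10),quarter=(.461,.073,-10),eighth=(.64,.24,-10),sixteenth=(.46,.225,0))
for k,D in (("sink",SK),("block",BD),("board",BD)):
    for n,(x,y,a) in D.items():
        vs=[];used=[]
        for i,(C,im) in V.items():
            if not vis(C,(x,y,.015)): continue
            m={"sink":metal,"block":dark,"board":green}[k](im); m[235:]=0
            m,u=near(C,m,(x,y,.015),75)
            if k=="sink": m=binary_fill_holes(comp(m,u))
            elif k=="block":
                m=comp(binary_opening(m,np.ones((3,3))),u); hu=cv2.convexHull(np.argwhere(m)[:,::-1].astype(np.int32)); q=np.zeros(m.shape,np.uint8); cv2.fillConvexPoly(q,hu,1); m=q>0
            else:
                m=binary_fill_holes(comp(m,u)); 
                r=np.argwhere(m); 
                if r[:,0].min()<3: continue
            vs.append((C,m));used.append((i,int(m.sum())))
        for s in (0,):
            pa=None
            for aa in ((a,a-2*a) if k=="sink" else (a,-a)):
                r=fitall(k,n,vs,(x,y,np.radians(aa)),True)
                if pa is None or r[1]<pa[1]: pa=r
        print(k,n,used,pa, [list(fitall(k,n,[v],(pa[0][0]/1e3,pa[0][1]/1e3,np.radians(pa[0][2])),False)[0][:3]) for v in vs])
E
```

```text
sink half [(1, 3643), (2, 3678), (3, 4287)] (array([450.04, -67.47,  34.08,  -0.96]), np.float64(0.042), array([42.1, 35.6])) [[np.float64(449.31), np.float64(-67.01), np.float64(35.07)], [np.float64(449.87), np.float64(-67.3), np.float64(34.72)], [np.float64(450.2), np.float64(-67.32), np.float64(34.52)]]
sink quarter [(4, 2154), (5, 2070), (6, 2246)] (array([637.03,  79.83,  70.33,  -0.86]), np.float64(0.048), array([40.3, 14.9])) [[np.float64(637.05), np.float64(79.61), np.float64(69.87)], [np.float64(636.88), np.float64(79.77), np.float64(70.46)], [np.float64(636.87), np.float64(80.26), np.float64(70.53)]]
sink eighth [(5, 1809), (6, 1506)] (array([ 621.4 , -234.25,   -6.66,   -1.14]), np.float64(0.035), array([38.6, 26.2])) [[np.float64(621.73), np.float64(-233.98), np.float64(-8.08)], [np.float64(621.35), np.float64(-233.89), np.float64(-6.51)]]
sink sixteenth [(4, 878), (5, 766), (6, 752)] (array([632.35, -71.3 ,  33.15,   0.69]), np.float64(0.03), array([12.7, 18.5])) [[np.float64(632.65), np.float64(-71.61), np.float64(33.0)], [np.float64(632.59), np.float64(-71.56), np.floa
[... 1498 characters left out ...]
.5, 24.9])) [[np.float64(460.1), np.float64(75.87), np.float64(-11.75)], [np.float64(460.03), np.float64(76.07), np.float64(-12.01)], [np.float64(460.24), np.float64(76.01), np.float64(-11.28)]]
board eighth [(4, 8610), (5, 8115)] (array([642.09, 245.43, -11.65,  -2.31]), np.float64(0.016), array([45.8, 22.4])) [[np.float64(642.07), np.float64(244.18), np.float64(-11.71)], [np.float64(642.37), np.float64(244.97), np.float64(-11.83)]]
board sixteenth [(2, 8661), (3, 8687)] (array([ 4.6113e+02,  2.2789e+02,  1.0000e-01, -2.0600e+00]), np.float64(0.014), array([26.8, 14.4])) [[np.float64(460.62), np.float64(226.45), np.float64(0.09)], [np.float64(461.19), np.float64(226.55), np.float64(-0.06)]]
```

```bash
cat > go.py <<'E'
import sys
from h import *
go(*map(float,sys.argv[1:5]))
E
python3 -m inch '0 0 0 0 0 0;0 0 0 0 0 0'; python3 go.py .6215 -.234 .06 173.4
```

```text
clock: 6.12
tool_pos: [0.6801, -0.1283, 0.2002]
orientation: [180.0, 0.0, -179.9]
force: [0.2, 0.9, -0.3]
opening: 0.0875
gripper_force: 0.0
t=6.1 pos [ 0.6801 -0.1283  0.2002] ori [ 180.     0.  -179.9] GO [ 0.1962 -0.352   0.4673] [0.0001 0.0002 0.0371]
```

Run:
```python
from h import *
a=[];b=[]
for i in range(10):
    o=get_obs(); a.append([*o["tool_pos"],o["orientation"][2]%360]); C=cam("wrist"); b.append(-C[1].T@C[2]); snapshot("wrist")
a=np.array(a);b=np.array(b)
print(a.mean(0),a.std(0));print(b.mean(0),b.std(0),(b-a[:,:3]).std(0))
```

```text
[ 6.80231062e-01 -1.28853118e-01  1.99976334e-01  1.80063070e+02] [3.96448347e-05 4.62866318e-04 1.31507036e-04 3.11152300e-02]
[ 0.60633398 -0.12868275  0.35799888] [5.24074129e-05 4.25809753e-04 1.08786730e-04] [2.79265045e-05 3.86497272e-05 3.25484611e-05]
```

```bash
python3 -m inch '.1957 -.35 .467 0 0 .0367;.1957 -.35 .467 0 0 .0367;.1957 -.35 .467 0 0 .0367;.1957 -.35 .467 0 0 .0367;.1957 -.35 .467 0 0 .0367;.1957 -.35 .467 0 0 .0367;.1957 -.35 .467 0 0 .0367;.1957 -.35 .467 0 0 .0367;.1957 -.35 .467 0 0 .0367' -0.2 | tail -2; python3 snap.py e1;  python3 go.py .6215 -.234 .004 173.4
```

```text
opening: 0.053
gripper_force: 0.0
t=7.4 pos [ 0.6229 -0.2342  0.0613] ori [-180.     0.2  173.5] GO [5.40e-03 1.00e-04 1.91e-01] [-0.      0.0008  0.0003]
```

View pics/e1.png

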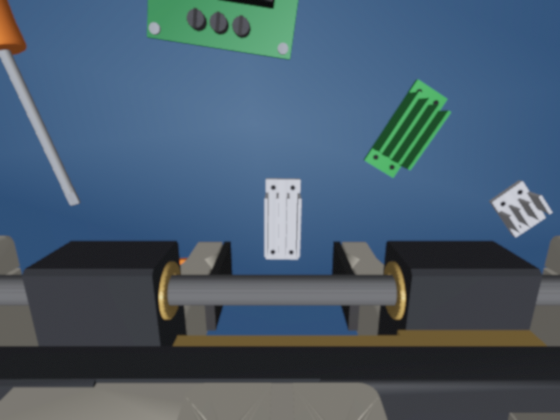

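```bash
python3 -m inch '.002 0 .1 0 0 0;.002 0 .17 0 0 0;.002 0 .19 0 0 0;.002 0 .19 0 0 0;.002 0 .19 0 0 0'; python3 -m inch '0 0 0 0 0 0;0 0 0 0 0 0;0 0 0 0 0 0;0 0 0 0 0 0;0 0 0 0 0 0;0 0 0 0 0 0;0 0 0 0 0 0' 1;  python3 go.py .642 .2447 .1 168.3
```

```text
clock: 7.83
tool_pos: [0.6219, -0.2345, 0.0039]
orientation: [-180.0, 0.1, 173.4]
force: [0.7, 0.3, 0.9]
opening: 0.0533
gripper_force: 0.0
clock: 8.42
tool_pos: [0.621, -0.2348, 0.0032]
orientation: [-180.0, 0.0, 173.4]
force: [-0.5, 1.3, 4.5]
opening: 0.0227
gripper_force: 30.0
t=8.4 pos [ 0.621  -0.2348  0.0032] ori [-180.     0.   173.4] GO [ 0.1142  1.5958 -0.3229] [-0.      0.0001  0.0283]
```

```bash
python3 -m inch '0 0 -.1 0 0 0;0 0 -.22 0 0 0;.057 .8 -.323 0 0 .0;.057 .8 -.323 0 0 .0;.057 .8 -.323 0 0 .0;.057 .8 -.323 0 0 .0;.057 .8 -.323 0 0 .0;.057 .8 -.323 0 0 .0;.057 .8 -.323 0 0 .0'|sed -n '2p;5p'; python3 -m inch '.057 .796 0 0 0 .0283;.057 .796 0 0 0 .0283;.057 .796 0 0 0 .0283;.057 .796 0 0 0 .0283;.057 .796 0 0 0 .0283;.057 .796 0 0 0 .0283;.057 .796 0 0 0 .0283;.057 .796 0 0 0 .0283;.057 .796 0 0 0 .0283'; python3 snap.py e2; python3 go.py .642 .2447 .0275 168.3
```

```text
tool_pos: [0.6327, 0.0112, 0.1008]
opening: 0.0228
clock: 9.92
tool_pos: [0.6416, 0.2446, 0.0991]
orientation: [-180.0, -0.0, 168.3]
force: [-0.3, 0.1, -0.3]
opening: 0.0231
gripper_force: 30.0
t=10.0 pos [0.6417 0.244  0.0993] ori [-180.    -0.   168.3] GO [-0.0006  0.0028  0.2394] [-0.0002 -0.0002 -0.0002]
```

View pics/e2.png

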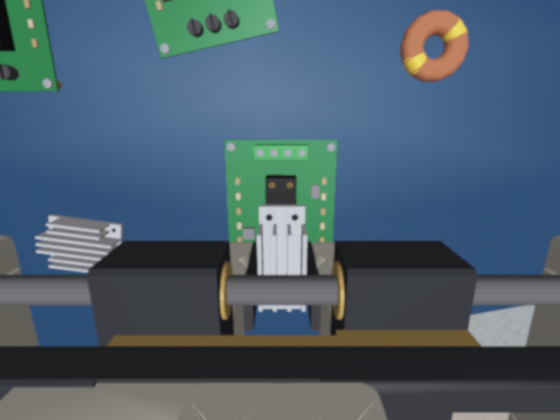

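```bash
python3 -m inch '0 .001 .12 0 0 0;0 .001 .19 0 0 0;0 .001 .22 0 0 0;0 .001 .234 0 0 0;0 .001 .238 0 0 0;0 .001 .238 0 0 0'|sed -n '2p;4p';python3 -m inch '0 0 .002 0 0 0;0 0 .004 0 0 0;0 0 .004 0 0 0'|sed -n '2p;4p'; python3 go.py .642 .2447 .0275 168.3
```

```text
tool_pos: [0.6429, 0.2448, 0.0292]
force: [0.5, -0.8, -0.7]
tool_pos: [0.6425, 0.2454, 0.028]
force: [0.4, -0.1, -0.7]
t=10.7 pos [0.6425 0.2454 0.028 ] ori [1.799e+02 1.000e-01 1.683e+02] GO [ 0.0011 -0.0025  0.0017] [ 0.0003  0.0003 -0.    ]
```

```bash
for i in 1 2 3; do python3 -m inch '0 0 .0015 0 0 0;0 0 .0025 0 0 0;0 0 .0025 0 0 0'|sed -n '2p;4p'; done
```

```text
tool_pos: [0.6421, 0.2451, 0.0264]
force: [0.8, 0.3, -0.3]
tool_pos: [0.6421, 0.2452, 0.0262]
force: [-2.3, 0.6, 4.5]
tool_pos: [0.6421, 0.2452, 0.0261]
force: [-5.0, -0.7, 9.1]
```

```bash
python3 -m inch '0 0 -.002 0 0 0;0 0 -.003 0 0 0'|sed -n '2p;4p'; python3 -m inch '0 0 0 0 0 0;0 0 0 0 0 0;0 0 0 0 0 0;0 0 0 0 0 0;0 0 -.08 0 0 0;-.16 0 -.41 0 0 0;-.16 0 -.41 0 0 0;-.16 0 -.41 0 0 0;-.16 0 -.41 0 0 0;-.16 0 -.41 0 0 0' -0.2|sed -n '2p;5p'; python3 -m inch '-.16 0 0 0 0 0;-.16 0 0 0 0 0;-.16 0 0 0 0 0'|sed -n '1,3p';python3 snap.py e3
cat > chk.py <<'E'
import sys
from meas import *
n=sys.argv[1]; x,y,a=map(float,sys.argv[3:6]); C,im=pickle.load(open(sys.argv[2]+".pkl","rb"))
g,u=near(C,green(im),(x,y,.01),110); g[238:]=0; g=binary_fill_holes(comp(g,u))
b=fitall("board",n,[(C,g)],(x,y,np.radians(a)),False); print("board",b)
f=im.astype(int); m=(f.min(2)>100)|((f.max(2)-f.min(2)<22)&(f.max(2)>60)); m,u=near(C,m&g,(b[0][0]/1e3,b[0][1]/1e3,.04),45 if n!="half" else 70)
m=binary_fill_holes(comp(binary_opening(m,np.ones((3,3))),u))
s=fitall("sink",n,[(C,m)],(x,y,np.radians(a)),False,.023); print("sink",s,"diff",s[0]-b[0]); 
c=np.radians(b[0][2]); d=(s[0]-b[0])[:2]; print("along x,y of board mm",np.round([d@[np.cos(c),np.sin(c)],d@[-np.sin(c),np.cos(c)]],2))
v=im[:,:,::-1].copy(); v[...,2][m]=255; u=np.int32(u); cv2.imwrite(f"pics/{sys.argv[2]}c.png",cv2.resize(np.hstack([t[max(u[1]-80,0):u[1]+80,max(u[0]-80,0):u[0]+80] for t in (im[:,:,::-1],v)]),None,fx=2.4,fy=2.4,interpolation=cv2.INTER_CUBIC))
E
python3 chk.py eighth e3 .642 .2447 -11.7;  python3 go.py .6325 -.0713 .06 -147
```

```text
tool_pos: [0.6421, 0.2452, 0.0262]
force: [-1.0, 0.9, 3.0]
tool_pos: [0.6905, 0.2355, 0.1506]
opening: 0.0526
clock: 12.72
tool_pos: [0.7366, 0.2245, 0.1458]
orientation: [-179.9, -0.1, 168.2]
board (array([641.98, 243.85, -11.76,   0.  ]), np.float64(0.013), array([43.9, 13.7]))
sink (array([642.4 , 245.51, -10.98,   0.  ]), np.float64(0.053), array([39.8, 11.6])) diff [0.42 1.66 0.78 0.  ]
along x,y of board mm [0.07 1.71]
t=12.8 pos [0.7357 0.2249 0.1462] ori [-1.799e+02 -1.000e-01  1.682e+02] GO [ 0.1344 -1.0362  0.2896] [-2.000e-04 -1.000e-03 -2.488e-01]
```

View pics/e3c.png

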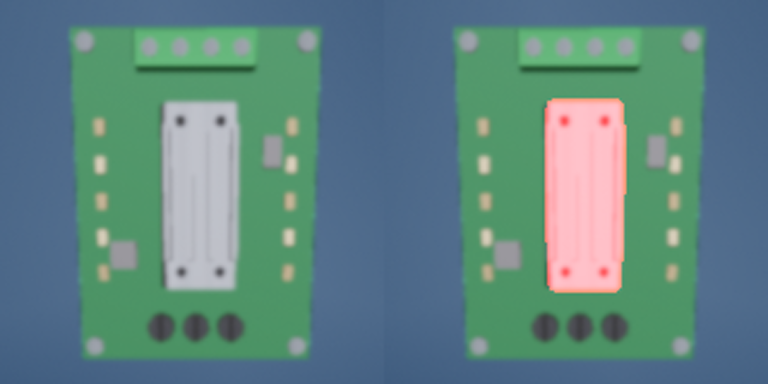

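```bash
python3 -m inch '.32 0 .2 0 0 0;.32 0 .32 0 0 0;.32 0 .32 0 0 0;.32 0 .39 0 0 0;.32 0 .41 0 0 0;.32 0 .41 0 0 0;.32 0 .41 0 0 0'|sed -n '1,4p'; python3 -m inch '0 0 0 0 0 0;0 0 0 0 0 0;0 0 0 0 0 0;0 0 0 0 0 0;0 0 0 0 0 0;0 0 -.008 0 0 0;0 -.0053 -.008 0 0 0;0 -.0053 -.008 0 0 0;0 -.0053 -.008 0 0 0' 1; python3 -m inch '0 0 .003 0 0 0;0 0 .006 0 0 0;0 0 .008 0 0 0;0 0 .008 0 0 0'|sed -n '2p;4p'
```

```text
clock: 13.35
tool_pos: [0.6431, 0.2456, 0.0268]
orientation: [180.0, 0.1, 168.3]
force: [0.4, 0.2, 1.3]
clock: 14.1
tool_pos: [0.6417, 0.2434, 0.0282]
orientation: [180.0, -0.0, 168.3]
force: [-0.2, 0.4, -1.8]
opening: 0.0225
gripper_force: 30.0
tool_pos: [0.6417, 0.2435, 0.0264]
force: [-1.9, 0.5, 5.7]
```

Release, back off, and check again.

```bash
python3 -m inch '0 0 -.002 0 0 0;0 0 -.002 0 0 0;0 0 -.002 0 0 0;0 0 -.002 0 0 0;0 0 -.08 0 0 0;-.16 0 -.41 0 0 0;-.16 0 -.41 0 0 0;-.16 0 -.41 0 0 0;-.16 0 -.41 0 0 0;-.16 0 -.41 0 0 0' -0.2|sed -n '2p;5p'; python3 -m inch '-.16 0 0 0 0 0;-.16 0 0 0 0 0;-.16 0 0 0 0 0;-.16 0 0 0 0 0'|sed -n '1,3p';python3 snap.py e4
python3 chk.py eighth e4 .642 .2447 -11.7;  python3 go.py .6325 -.0713 .06 -147
```

```text
tool_pos: [0.6901, 0.2339, 0.1506]
opening: 0.0525
clock: 15.6
tool_pos: [0.735, 0.2236, 0.1466]
orientation: [-179.9, -0.1, 168.2]
board (array([641.64, 243.79, -11.71,   0.  ]), np.float64(0.017), array([45.2, 14.1]))
sink (array([641.38, 244.05, -11.75,   0.  ]), np.float64(0.043), array([49.8, 18.2])) diff [-0.26  0.26 -0.04  0.  ]
along x,y of board mm [-0.31  0.2 ]
t=15.7 pos [0.7347 0.224  0.1472] ori [-1.799e+02 -1.000e-01  1.683e+02] GO [ 0.1332 -1.0326  0.2923] [-1.000e-04 -7.000e-04 -2.484e-01]
```

View pics/e4c.png

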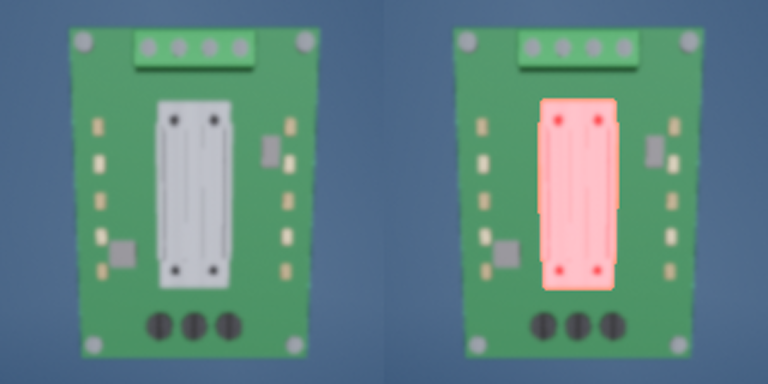

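```bash
python3 -m inch '.0666 -.516 0 0 0 0;.0666 -.516 0 0 0 0;.0666 -.516 0 0 0 0;.0666 -.516 0 0 0 0'|sed -n '2p'; python3 go.py .6325 -.0713 .06 -147
```

```text
tool_pos: [0.6824, 0.0748, 0.1488]
t=16.0 pos [0.6824 0.0748 0.1488] ori [-180.    -0.   168.3] GO [ 0.0641 -0.5104  0.296 ] [ 0.000e+00 -2.000e-04 -2.482e-01]
```

```bash
python3 -m inch '.066 -.515 .29 0 0 -.2483;.066 -.515 .29 0 0 -.2483;.066 -.515 .29 0 0 -.2483;.066 -.515 .29 0 0 -.2483;.066 -.515 .29 0 0 -.2483;.066 -.515 .29 0 0 -.2483;.066 -.515 .29 0 0 -.2483;.066 -.515 .29 0 0 -.2483;.066 -.515 .29 0 0 -.2483;.066 -.515 .29 0 0 -.2483'|sed -n '2,3p'; python3 snap.py s1; python3 go.py .6325 -.0713 .004 -147
```

```text
tool_pos: [0.6338, -0.0702, 0.062]
orientation: [-180.0, 0.0, -147.1]
t=16.9 pos [ 0.6339 -0.0702  0.062 ] ori [-180.    0. -147.] GO [ 0.0061 -0.0004  0.1933] [-0.      0.0001 -0.0002]
```

Run:
```python
from meas import *
C,im=pickle.load(open("s1.pkl","rb"))
m,u=near(C,metal(im),(.6325,-.0713,.01),60); m[236:]=0; m=binary_fill_holes(comp(m,u)); r=np.argwhere(m); print(u,r.min(0),r.max(0))
print(fitall("sink","sixteenth",[(C,m)],(.6325,-.0713,np.radians(33)),False))
```

```text
[280.59393024 222.5782959 ] [195 263] [235 298]
(array([631.05, -71.91,  33.51,   0.  ]), np.float64(0.159), array([20.4, 24.6]))
```

```bash
python3 -m inch '.005 0 .1 0 0 0;.005 0 .17 0 0 0;.005 0 .192 0 0 0;.005 0 .192 0 0 0;.005 0 .192 0 0 0'|sed -n '2p;4p'; python3 -m inch '0 0 0 0 0 0;0 0 0 0 0 0;0 0 0 0 0 0;0 0 0 0 0 0;0 0 0 0 0 0;0 0 0 0 0 0' 1;  python3 go.py .55 .2265 .15 180
```

```text
tool_pos: [0.6331, -0.0714, 0.0045]
force: [-0.1, 0.1, 1.4]
clock: 17.78
tool_pos: [0.633, -0.0715, 0.0046]
orientation: [-180.0, 0.0, -147.0]
force: [0.1, 0.1, 1.6]
opening: 0.0227
gripper_force: 30.0
t=17.8 pos [ 0.633  -0.0715  0.0046] ori [-180.    0. -147.] GO [-0.3091  0.9838 -0.4848] [-0.      0.0002  0.1833]
```

```bash
python3 -m inch '0 0 -.1 0 0 0;0 0 -.2 0 0 0;-.15 .49 -.485 0 0 0;-.15 .49 -.485 0 0 0;-.15 .49 -.485 0 0 0;-.15 .49 -.485 0 0 0;-.15 .49 -.485 0 0 0'|sed -n '2p'; python3 -m inch '-.159 .494 0 0 0 .1833;-.159 .494 0 0 0 .1833;-.159 .494 0 0 0 .1833;-.159 .494 0 0 0 .1833;-.159 .494 0 0 0 .1833;-.159 .494 0 0 0 .1833;-.159 .494 0 0 0 .1833;-.159 .494 0 0 0 .1833'|sed -n '2,3p;5p'; python3 snap.py s2; python3 go.py .461 .2262 .035 180
cat > brd.py <<'E'
import sys
from meas import *
n=sys.argv[1]; x,y,a=map(float,sys.argv[3:6]); C,im=pickle.load(open(sys.argv[2]+".pkl","rb"))
g,u=near(C,green(im),(x,y,.01),110); g[238:]=0; g=binary_fill_holes(comp(g,u)); r=np.argwhere(g); print("extent",r.min(0),r.max(0))
print("board",fitall("board",n,[(C,g)],(x,y,np.radians(a)),False))
m,u=near(C,dark(im)&g,(x,y,.023),80); m=comp(binary_opening(m,np.ones((3,3))),u); q=np.zeros(m.shape,np.uint8); cv2.fillConvexPoly(q,cv2.convexHull(np.argwhere(m)[:,::-1].astype(np.int32)),1)
print("block",fitall("block",n,[(C,q>0)],(x,y,np.radians(a)),False))
E
python3 brd.py sixteenth s2 .461 .2265 0
```

```text
tool_pos: [0.5911, 0.0805, 0.1536]
tool_pos: [0.5498, 0.2256, 0.1495]
orientation: [-180.0, -0.0, -179.8]
opening: 0.0229
t=19.1 pos [0.55   0.2254 0.1495] ori [-180.    -0.  -179.9] GO [0.2966 0.0033 0.3818] [-0.0001 -0.0001  0.0005]
extent [ 24 232] [158 334]
board (array([4.6139e+02, 2.2679e+02, 2.1000e-01, 0.0000e+00]), np.float64(0.014), array([29.3, 18.3]))Traceback (most recent call last):
  File "brd.py", line 6, in <module>
    m,u=near(C,dark(im)&g,(x,y,.023),80); m=comp(binary_opening(m,np.ones((3,3))),u); q=np.zeros(m.shape,np.uint8); cv2.fillConvexPoly(q,cv2.convexHull(np.argwhere(m)[:,::-1].astype(np.int32)),1)
                                                                                                 ^^^^^^^
AttributeError: 'NoneType' object has no attribute 'shape'
```

View pics/s2.png

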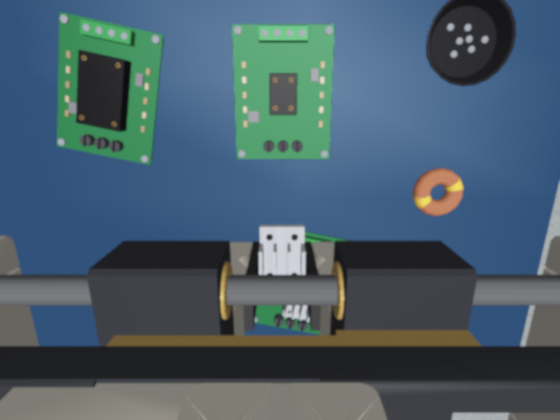

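```bash
python3 go.py .4617 .2266 .0295 180.1; python3 -m inch '.295 .004 .1 0 0 0;.295 .004 .35 0 0 0;.295 .004 .35 0 0 0;.295 .004 .385 0 0 0;.295 .004 .395 0 0 0;.295 .004 .397 0 0 0;.295 .004 .397 0 0 0;.295 .004 .397 0 0 0'|sed -n '2,4p';python3 go.py .4617 .2266 .0276 180.1
```

```text
t=19.1 pos [0.55   0.2254 0.1495] ori [-180.    -0.  -179.9] GO [0.2942 0.0046 0.4001] [-0.0001 -0.0001 -0.0001]
tool_pos: [0.4624, 0.2277, 0.0312]
orientation: [180.0, 0.1, 180.0]
force: [0.3, 0.3, 1.2]
t=19.8 pos [0.4624 0.2277 0.0312] ori [1.8e+02 1.0e-01 1.8e+02] GO [ 0.0023 -0.0036  0.0121] [ 0.0003  0.0003 -0.0007]
```

```bash
python3 -m inch '.001 -.002 .004 0 0 0;.001 -.002 .008 0 0 0;.001 -.002 .009 0 0 0;.001 -.002 .009 0 0 0'|sed -n '2p;4p'; for i in 1 2 3; do python3 -m inch '0 0 .001 0 0 0;0 0 .002 0 0 0;0 0 .002 0 0 0'|sed -n '2p;4p'; done
```

```text
tool_pos: [0.4612, 0.2271, 0.028]
force: [-0.2, 0.2, -0.8]
tool_pos: [0.4611, 0.2272, 0.0274]
force: [-1.0, -0.8, 2.3]
tool_pos: [0.4611, 0.2272, 0.0274]
force: [-2.9, -1.1, 10.1]
tool_pos: [0.4612, 0.2272, 0.0273]
force: [-5.1, -1.9, 16.8]
```

```bash
python3 -m inch '0 0 -.003 0 0 0;0 0 -.004 0 0 0;0 0 -.004 0 0 0'|sed -n '2p;4p'; python3 -m inch '0 0 0 0 0 0;0 0 0 0 0 0;0 0 0 0 0 0;0 0 0 0 0 0;0 0 -.08 0 0 0;-.16 0 -.41 0 0 0;-.16 0 -.41 0 0 0;-.16 0 -.41 0 0 0;-.16 0 -.41 0 0 0;-.16 0 -.41 0 0 0' -0.2|sed -n '2p;5p'; python3 -m inch '-.16 0 0 0 0 0;-.16 0 0 0 0 0;-.16 0 0 0 0 0;-.16 0 0 0 0 0'|sed -n '1,3p';python3 snap.py s3
python3 chk.py sixteenth s3 .461 .2266 0;  python3 go.py .637 .0798 .06 -109.7
```

```text
tool_pos: [0.4611, 0.2273, 0.0274]
force: [-1.6, 0.9, 5.8]
tool_pos: [0.5101, 0.2276, 0.1516]
opening: 0.0526
clock: 22.25
tool_pos: [0.5562, 0.2265, 0.1483]
orientation: [-179.9, -0.2, 179.9]
board (array([ 4.6177e+02,  2.2660e+02, -9.0000e-02,  0.0000e+00]), np.float64(0.016), array([27.2, 10.8]))
sink (array([460.36, 227.75,   0.72,   0.  ]), np.float64(0.054), array([31.3,  0.6])) diff [-1.41  1.15  0.81  0.  ]
along x,y of board mm [-1.41  1.15]
t=22.3 pos [0.5559 0.2266 0.1487] ori [-1.799e+02 -1.000e-01  1.800e+02] GO [-0.2714 -0.4887  0.2957] [ 1.000e-04 -9.000e-04 -3.907e-01]
```

View pics/s3c.png

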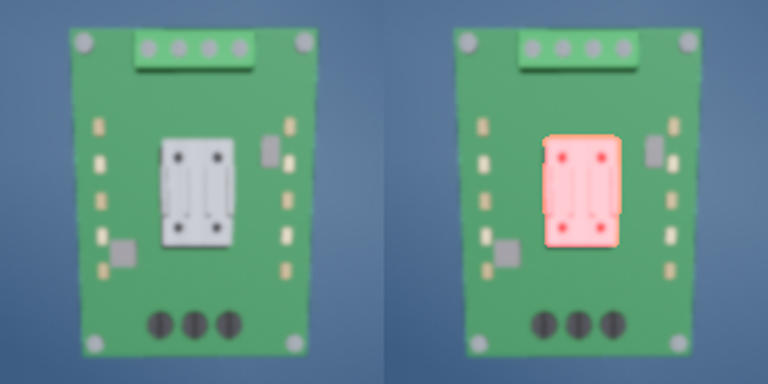

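```bash
python3 -m inch '.32 0 .2 0 0 0;.32 0 .32 0 0 0;.32 0 .32 0 0 0;.32 0 .39 0 0 0;.32 0 .41 0 0 0;.32 0 .41 0 0 0;.32 0 .41 0 0 0'|sed -n '1,4p'; python3 -m inch '0 0 0 0 0 0;0 0 0 0 0 0;0 0 0 0 0 0;0 0 0 0 0 0;0 0 0 0 0 0;0 0 -.008 0 0 0;-.004 -.003 -.008 0 0 0;-.004 -.003 -.008 0 0 0;-.004 -.003 -.008 0 0 0' 1; python3 -m inch '0 0 .003 0 0 0;0 0 .006 0 0 0;0 0 .007 0 0 0;0 0 .007 0 0 0'|sed -n '2p;4p'
```

```text
clock: 22.88
tool_pos: [0.4618, 0.2278, 0.0281]
orientation: [180.0, 0.0, -179.9]
force: [0.7, 0.3, 0.8]
clock: 23.63
tool_pos: [0.4623, 0.2262, 0.0296]
orientation: [180.0, 0.0, 180.0]
force: [-0.7, 0.2, -0.1]
opening: 0.0225
gripper_force: 30.0
tool_pos: [0.4622, 0.2262, 0.0278]
force: [-2.2, -1.5, 5.7]
```

```bash
python3 -m inch '0 0 -.002 0 0 0;0 0 -.002 0 0 0;0 0 -.002 0 0 0;0 0 -.002 0 0 0;0 0 -.08 0 0 0;-.16 0 -.41 0 0 0;-.16 0 -.41 0 0 0;-.16 0 -.41 0 0 0;-.16 0 -.41 0 0 0;-.16 0 -.41 0 0 0' -0.2|sed -n '2p;5p'; python3 -m inch '-.16 0 0 0 0 0;-.16 0 0 0 0 0;-.16 0 0 0 0 0;-.16 0 0 0 0 0'|sed -n '1,3p';python3 snap.py s4
python3 chk.py sixteenth s4 .461 .2266 0;  python3 go.py .637 .0798 .06 -109.7
```

```text
tool_pos: [0.5113, 0.2267, 0.1519]
opening: 0.0526
clock: 25.13
tool_pos: [0.5574, 0.2256, 0.1487]
orientation: [-179.9, -0.2, 179.9]
board (array([4.6209e+02, 2.2658e+02, 2.0000e-02, 0.0000e+00]), np.float64(0.02), array([24.8, 13.3]))
sink (array([460.9 , 226.68,   0.76,   0.  ]), np.float64(0.057), array([31.7, 10.1])) diff [-1.19  0.1   0.74  0.  ]
along x,y of board mm [-1.19  0.1 ]
t=25.2 pos [0.5571 0.2257 0.149 ] ori [-1.799e+02 -1.000e-01  1.800e+02] GO [-0.2673 -0.4857  0.2969] [ 1.000e-04 -9.000e-04 -3.907e-01]
```

Run:
```python
from meas import *
for n,L,bx,by,yaw in (("s3",.033,.4617,.2266,0),("s4",.033,.4620,.2266,0),("e4",.058,.6417,.2438,-11.7)):
    C,im=pickle.load(open(n+".pkl","rb")); c,s=np.cos(np.radians(yaw)),np.sin(np.radians(yaw)); f=im.astype(np.float32); g=f[...,0]  # red: metal high
    def edges(ax,half,span,z):
        t=np.arange(-half-.008,half+.008,.0002); out=[]
        for w in span:
            a,b=(t,w) if ax==0 else (w,t); a=a+0*t;b=b+0*t
            X=np.c_[bx+a*c-b*s,by+a*s+b*c,np.full(len(t),z)]; uv=proj(C,X).astype(np.float32)
            v=cv2.GaussianBlur(cv2.remap(g,uv[:,0],uv[:,1],cv2.INTER_LINEAR).reshape(1,-1),(9,1),0)[0]; d=np.gradient(v); k=len(t)//2
            out.append((t[np.argmax(d[:k])]*1e3,t[k+np.argmin(d[k:])]*1e3))
        return np.round(np.median(out,0),2)
    print(n,"x edges",edges(0,L/2,np.linspace(-.003,.003,7),.026),"y edges@ends",edges(1,.0115,[-L/2+.0015,-L/2+.0025,L/2-.0025,L/2-.0015],.026))
    def bedges(ax):
        # board outline, z .0096 : blue channel minus green
        h=.055 if ax==0 else .042; t=np.arange(-h-.008,h+.008,.0002); out=[]; q=f[...,1]-f[...,2]
        for w in np.linspace(-.02,.02,9):
            a,b=(t,w) if ax==0 else (w,t); a=a+0*t;b=b+0*t
            uv=proj(C,np.c_[bx+a*c-b*s,by+a*s+b*c,np.full(len(t),.0096)]).astype(np.float32)
            v=cv2.GaussianBlur(cv2.remap(q,uv[:,0],uv[:,1],cv2.INTER_LINEAR).reshape(1,-1),(9,1),0)[0]; d=np.gradient(v); k=80
            out.append((t[np.argmax(d[:k])]*1e3,t[-k+np.argmin(d[-k:])]*1e3))
        return np.round(np.median(out,0),2)
    print("   board x",bedges(0),"y",bedges(1))
```

```text
s3 x edges [-18.5  15.5] y edges@ends [-10.7  13.1]
   board x [-55.   54.8] y [-41.8  42. ]
s4 x edges [-17.9  15.9] y edges@ends [-11.9  12.1]
   board x [-55.4  54.4] y [-42.  42.]
e4 x edges [-29.4  29.4] y edges@ends [-11.7  12.1]
   board x [-54.6  55.2] y [-42.   42.2]
```

```bash
python3 -m inch '-.267 -.486 .2 0 0 -.3907;-.267 -.486 .2 0 0 -.3907;-.267 -.486 .2 0 0 -.3907;-.267 -.486 .2 0 0 -.3907;-.267 -.486 .2 0 0 -.3907;-.267 -.486 .29 0 0 -.3907;-.267 -.486 .29 0 0 -.3907;-.267 -.486 .29 0 0 -.3907;-.267 -.486 .29 0 0 -.3907;-.267 -.486 .29 0 0 -.3907' -0.6|sed -n '2,3p'; python3 -m inch '0 0 0 0 0 0;0 0 0 0 0 0;0 0 0 0 0 0'|sed -n '2,3p;5p'; python3 snap.py q1; python3 go.py .637 .0798 .004 -109.7
python3 - <<'E'
from h import *
import pickle
C,im=pickle.load(open("q1.pkl","rb"));f=im.astype(int)
print(proj(C,[(.637,.0798,.02),(.637-.029*np.cos(np.radians(-109.7))*-1,.0798+.029*np.sin(np.radians(-109.7)),.003)]))
for r in range(180,236,8):
    x=np.nonzero((f[r,:,2]-f[r,:,0]<28)[180:390])[0]+180; print(r,x.min() if len(x) else None,x.max() if len(x) else None)
E
```

```text
tool_pos: [0.6371, 0.0805, 0.063]
orientation: [179.9, -0.0, -109.3]
tool_pos: [0.6378, 0.0806, 0.0635]
orientation: [180.0, -0.0, -109.9]
opening: 0.0701
t=26.3 pos [0.6379 0.0806 0.0635] ori [ 180.    -0.  -109.9] GO [0.0035 0.0018 0.1985] [ 0.0001 -0.     -0.0009]
[[281.85547841 227.52461809]
 [281.72427784 178.6299432 ]]
180 255 309
188 255 309
196 254 310
204 253 311
212 253 311
220 253 310
228 254 310
```

```bash
python3 -m inch '.0035 .001 .1 0 0 0;.0035 .001 .17 0 0 0;.0035 .001 .197 0 0 0;.0035 .001 .197 0 0 0;.0035 .001 .197 0 0 0'|sed -n '2p;4p'; python3 -m inch '0 0 0 0 0 0;0 0 0 0 0 0;0 0 0 0 0 0;0 0 0 0 0 0;0 0 0 0 0 0;0 0 0 0 0 0' 1;  python3 go.py .552 .057 .15 168.3
python3 - <<'E'
import pickle,numpy as np
from h import *
C,im=pickle.load(open("q1.pkl","rb"));f=im.astype(int)
r=np.nonzero((f[:,262:266,2]-f[:,262:266,0]<28).mean(1)[140:236]>.5)[0]+140; print(r.min(), ray(C,(264,r.min()-.5),.003))
E
```

```text
tool_pos: [0.6378, 0.0795, 0.0046]
force: [0.3, 0.2, 0.7]
clock: 27.23
tool_pos: [0.6378, 0.0796, 0.0048]
orientation: [-180.0, 0.0, -109.7]
force: [-0.7, 0.9, 3.0]
opening: 0.0365
gripper_force: 30.0
t=27.2 pos [0.6378 0.0796 0.0048] ori [-180.     0.  -109.7] GO [ 0.167   0.2438 -0.4841] [-0.000e+00  2.000e-04  4.557e-01]
178 [0.63824066 0.04769325 0.003     ]
```

```bash
python3 -m inch '0 0 -.1 0 0 0;0 0 -.2 0 0 0.02;.167 .244 -.484 0 0 .2;.167 .244 -.484 0 0 .4557;.167 .244 -.484 0 0 .4557;.167 .244 -.484 0 0 .4557;.167 .244 -.484 0 0 .4557;.167 .244 -.484 0 0 .4557;.167 .244 -.484 0 0 .4557;.167 .244 -.484 0 0 .4557'|sed -n '2,3p'; python3 go.py .552 .057 .15 168.3
```

```text
tool_pos: [0.5516, 0.057, 0.1499]
orientation: [180.0, 0.0, -170.9]
t=28.1 pos [0.5516 0.057  0.1499] ori [ 180.     0.  -170.9] GO [-0.0012 -0.0001 -0.0003] [1.000e-04 1.000e-04 1.154e-01]
```

```bash
python3 -m inch '0 0 0 0 0 .1155;0 0 0 0 0 .1155;0 0 0 0 0 .1155;0 0 0 0 0 .1155;0 0 0 0 0 .1155;0 0 0 0 0 .1155'|sed -n '2,3p;5p'; python3 snap.py q2; python3 brd.py quarter q2 .460 .076 -11.7; python3 go.py .460 .076 .03 168.3
```

```text
tool_pos: [0.5518, 0.057, 0.1496]
orientation: [180.0, -0.0, 168.8]
opening: 0.0364
extent [ 17 231] [152 334]
board (array([460.41,  75.67, -11.4 ,   0.  ]), np.float64(0.017), array([42.3, 25.9]))
t=28.6 pos [0.5518 0.057  0.1496] ori [180.   -0.  168.8] GO [0.3125 0.0028 0.3988] [ 0.     -0.      0.0028]Traceback (most recent call last):
  File "brd.py", line 6, in <module>
    m,u=near(C,dark(im)&g,(x,y,.023),80); m=comp(binary_opening(m,np.ones((3,3))),u); q=np.zeros(m.shape,np.uint8); cv2.fillConvexPoly(q,cv2.convexHull(np.argwhere(m)[:,::-1].astype(np.int32)),1)
                                                                                                 ^^^^^^^
AttributeError: 'NoneType' object has no attribute 'shape'
```

```bash
python3 -m inch '.309 .001 .1 0 0 .0017;.309 .001 .34 0 0 .0017;.309 .001 .34 0 0 .0017;.309 .001 .38 0 0 .0017;.309 .001 .395 0 0 .0017;.309 .001 .4 0 0 .0017;.309 .001 .4 0 0 .0017;.309 .001 .4 0 0 .0017;.309 .001 .4 0 0 .0017'|sed -n '2,4p';python3 go.py .4609 .0753 .0278 168.5
```

```text
tool_pos: [0.4622, 0.076, 0.0303]
orientation: [179.9, 0.1, 168.4]
force: [0.1, -0.1, 0.7]
t=29.4 pos [0.4622 0.076  0.0303] ori [1.799e+02 1.000e-01 1.684e+02] GO [ 0.0036 -0.003   0.0085] [ 0.0003  0.0004 -0.0008]
```

```bash
python3 -m inch '.001 -.0025 .003 0 0 0;.001 -.0025 .005 0 0 0;.001 -.0025 .006 0 0 0;.001 -.0025 .006 0 0 0'|sed -n '2p;4p'; python3 -m inch '0 0 .001 0 0 0;0 0 .002 0 0 0;0 0 .002 0 0 0'|sed -n '2p;4p'
```

```text
tool_pos: [0.4607, 0.0748, 0.0279]
force: [-0.2, -0.1, 0.5]
tool_pos: [0.4607, 0.0749, 0.0277]
force: [-1.5, -0.5, 5.9]
```

Contact at z ≈ 0.0277, where expected. Release and check.

```bash
cat > edge.py <<'E'
import sys
from meas import *
n,fn=sys.argv[1:3]; bx,by,yaw=map(float,sys.argv[3:6]); L,W,_=DIM[n]
C,im=pickle.load(open(fn+".pkl","rb")); c,s=np.cos(np.radians(yaw)),np.sin(np.radians(yaw)); f=im.astype(np.float32)
def edges(q,ax,h,span,z):
    t=np.arange(-h-.006,h+.006,.0002); out=[]
    for w in span:
        a,b=(t,w+0*t) if ax==0 else (w+0*t,t)
        uv=proj(C,np.c_[bx+a*c-b*s,by+a*s+b*c,np.full(len(t),z)]).astype(np.float32)
        v=cv2.GaussianBlur(cv2.remap(q,uv[:,0],uv[:,1],cv2.INTER_LINEAR).reshape(1,-1),(9,1),0)[0]; d=np.gradient(v); k=60
        out.append((t[np.argmax(d[:k])]*1e3,t[-k+np.argmin(d[-k:])]*1e3))
    return np.round(np.array(out),1)
m=f[...,0]; g=f[...,1]-f[...,2]
ys=np.r_[-W/2+.0015,-W/2+.003,W/2-.003,W/2-.0015] if n in("half","quarter") else np.linspace(-.003,.003,5)
ex=edges(m,0,L/2,ys,.026); ey=edges(m,1,W/2,[-L/2+.0015,-L/2+.0025,L/2-.0025,L/2-.0015],.026)
B=np.array([np.median(edges(g,i,h,np.linspace(-.02,.02,9),.0096),0).mean() for i,h in((0,.055),(1,.042))])
print("sink x",ex.tolist(),"y",ey.tolist(),"board c",B.round(2),"rel mm",np.round(np.array([np.median(ex,0).mean(),np.mean(ey)])-B,2),"yaw",np.round(np.degrees((ey[:2].mean()-ey[2:].mean())/1e3/(-(L-.004))),2))
E
python3 -m inch '0 0 -.002 0 0 0;0 0 -.002 0 0 0;0 0 -.002 0 0 0;0 0 -.002 0 0 0;0 0 -.08 0 0 0;-.16 0 -.41 0 0 0;-.16 0 -.41 0 0 0;-.16 0 -.41 0 0 0;-.16 0 -.41 0 0 0;-.16 0 -.41 0 0 0' -0.5|sed -n '2p;5p'; python3 -m inch '-.16 0 0 0 0 0;-.16 0 0 0 0 0;-.16 0 0 0 0 0;-.16 0 0 0 0 0'|sed -n '1,3p';python3 snap.py q3
python3 chk.py quarter q3 .4604 .0757 -11.5; python3 edge.py quarter q3 .4604 .0757 -11.5;python3 edge.py sixteenth s4 .462 .2266 0;python3 edge.py eighth e4 .6417 .2438 -11.7;  python3 go.py .450 -.0672 .07 -145.4
```

```text
tool_pos: [0.5088, 0.0654, 0.1515]
opening: 0.0657
clock: 31.12
tool_pos: [0.5536, 0.0551, 0.1485]
orientation: [-179.9, -0.2, 168.3]
board (array([460.4 ,  75.66, -11.51,   0.  ]), np.float64(0.018), array([41.4, 24.8]))
sink (array([459.82,  75.05, -12.85,   0.  ]), np.float64(0.154), array([50.6, 27.9])) diff [-0.58 -0.61 -1.34  0.  ]
along x,y of board mm [-0.45 -0.71]
sink x [[-30.4, 28.6], [-30.4, 28.6], [-30.2, 28.6], [-30.2, 28.8]] y [[-19.1, 18.5], [-19.1, 18.5], [-19.3, 18.5], [-19.3, 18.5]] board c [-0.3  0. ] rel mm [-0.55 -0.35] yaw -0.11
sink x [[-17.9, 15.9], [-17.9, 15.9], [-17.9, 15.9], [-17.9, 15.9], [-17.9, 15.9]] y [[-11.9, 12.1], [-11.9, 12.1], [-11.9, 12.1], [-11.9, 12.1]] board c [-0.5  0. ] rel mm [-0.5  0.1] yaw -0.0
sink x [[-29.4, 29.4], [-29.4, 29.4], [-29.4, 29.4], [-29.4, 29.4], [-29.4, 29.4]] y [[-11.7, 12.1], [-11.7, 12.1], [-11.9, 12.1], [-11.7, 12.1]] board c [0.3 0.1] rel mm [-0.3   0.07] yaw -0.05
t=31.2 pos [0.5533 0.0552 0.1488] ori [-1.799e+02 -1.000e-01  1.683e+02] GO [ 0.2538 -0.4688  0.2639] [-1.000e-04 -9.000e-04 -2.572e-01]
```

View pics/q3c.png

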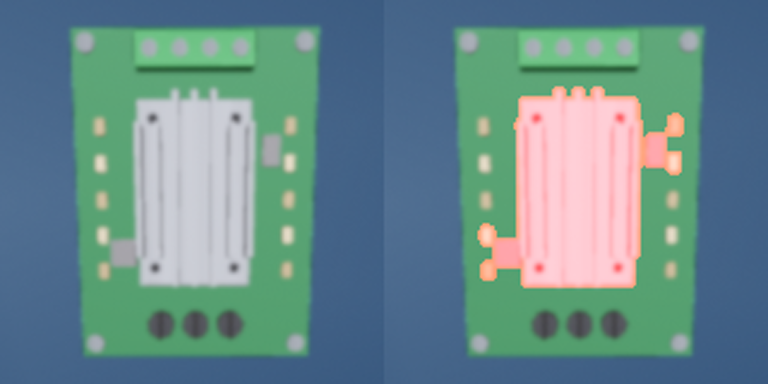

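```bash
python3 -m inch '.254 -.469 .1 0 0 -.2572;.254 -.469 .1 0 0 -.2572;.254 -.469 .1 0 0 -.2572;.254 -.469 .1 0 0 -.2572;.254 -.469 .1 0 0 -.2572;.254 -.469 .1 0 0 -.2572;.254 -.469 .26 0 0 -.2572;.254 -.469 .26 0 0 -.2572;.254 -.469 .26 0 0 -.2572;.254 -.469 .26 0 0 -.2572' -1|sed -n '2,3p'; python3 -m inch '0 0 0 0 0 0;0 0 0 0 0 0'|sed -n '2,3p;5p'; python3 snap.py h1; python3 go.py .450 -.0673 .005 -145.4
python3 - <<'E'
from h import *
import pickle
C,im=pickle.load(open("h1.pkl","rb"));f=im.astype(int)
print(proj(C,[(.450,-.0673,.025)]))
for r in range(130,236,8):
    x=np.nonzero((f[r,:,2]-f[r,:,0]<28)[190:372])[0]+190; print(r,(x.min(),x.max(),(x.min()+x.max())/2) if len(x) else None)
E
```

```text
tool_pos: [0.451, -0.0669, 0.0726]
orientation: [180.0, -0.1, -145.4]
tool_pos: [0.4524, -0.0666, 0.0735]
orientation: [-180.0, 0.1, -145.4]
opening: 0.088
t=32.2 pos [ 0.4523 -0.0666  0.0733] ori [-1.800e+02  1.000e-01 -1.454e+02] GO [0.008  0.0026 0.2278] [-0.0002  0.0006  0.0001]
[[282.1031456 223.3214896]]
130 None
138 None
146 None
154 None
162 None
170 None
178 (np.int64(242), np.int64(324), np.float64(283.0))
186 (np.int64(241), np.int64(324), np.float64(282.5))
194 (np.int64(238), np.int64(327), np.float64(282.5))
202 (np.int64(238), np.int64(327), np.float64(282.5))
210 (np.int64(239), np.int64(327), np.float64(283.0))
218 (np.int64(239), np.int64(326), np.float64(282.5))
226 (np.int64(239), np.int64(326), np.float64(282.5))
234 (np.int64(239), np.int64(326), np.float64(282.5))
```

```bash
python3 -m inch '.006 .0015 .1 0 0 0;.006 .0015 .2 0 0 0;.006 .0015 .227 0 0 0;.006 .0015 .227 0 0 0;.006 .0015 .227 0 0 0'|sed -n '2p;4p'; python3 -m inch '0 0 0 0 0 0;0 0 0 0 0 0;0 0 0 0 0 0;0 0 0 0 0 0;0 0 0 0 0 0;0 0 0 0 0 0' 1;  python3 go.py .548 -.2675 .15 165.2
python3 - <<'E'
import pickle,numpy as np
from h import *
C,im=pickle.load(open("h1.pkl","rb"));f=im.astype(int)
for a in (246,318):
  r=np.nonzero((f[:,a:a+4,2]-f[:,a:a+4,0]<28).mean(1)[140:236]>.5)[0]+140; X=ray(C,(a+1.5,r.min()-.5),.003); y=np.radians(-145.4); d=X[:2]-[.450,-.0673]; print(r.min(),d@[np.cos(y),np.sin(y)])
E
```

```text
tool_pos: [0.4501, -0.0676, 0.0047]
force: [1.2, -0.3, 0.0]
clock: 33.13
tool_pos: [0.4501, -0.0675, 0.0046]
orientation: [-180.0, 0.0, -145.4]
force: [-1.0, 1.1, 5.5]
opening: 0.0574
gripper_force: 30.0
t=33.1 pos [ 0.4501 -0.0675  0.0046] ori [-180.     0.  -145.4] GO [ 0.11   -0.7343 -0.4845] [0.     0.0003 0.2746]
171 0.031592991850487674
171 0.03164194628757715
```

```bash
python3 -m inch '0 0 -.1 0 0 0;0 0 -.2 0 0 0;.11 -.734 -.484 0 0 .2746;.11 -.734 -.484 0 0 .2746;.11 -.734 -.484 0 0 .2746;.11 -.734 -.484 0 0 .2746;.11 -.734 -.484 0 0 .2746;.11 -.734 -.484 0 0 .2746;.11 -.734 -.484 0 0 .2746;.11 -.734 -.484 0 0 .2746'|sed -n '2,3p';  python3 -m inch '0 0 0 0 0 0;0 0 0 0 0 0;0 0 0 0 0 0'|sed -n '2,3p;5p'; python3 snap.py h2; python3 brd.py half h2 .4571 -.2436 -14.8 2>&1|grep -v -i -e trace -e File -e '\^' -e m,u; python3 go.py .4571 -.2436 .03 165.2
```

```text
tool_pos: [0.5478, -0.269, 0.149]
orientation: [180.0, -0.0, 164.7]
tool_pos: [0.5472, -0.2666, 0.149]
orientation: [180.0, -0.1, 165.4]
opening: 0.0577
extent [ 17 229] [153 331]
board (array([ 457.48, -244.02,  -14.36,    0.  ]), np.float64(0.021), array([44.5, 35.5]))
block (array([ 498.1 , -259.39,  -25.33,    0.  ]), np.float64(3.376), array([37.8, 20.8]))
t=34.3 pos [ 0.5474 -0.2666  0.1492] ori [180.   -0.  165.4] GO [ 0.3103 -0.0017  0.3974] [ 0.     -0.0002  0.001 ]
```

```bash
python3 -m inch '.306 -.003 .1 0 0 .0005;.306 -.003 .34 0 0 .0005;.306 -.003 .34 0 0 .0005;.306 -.003 .38 0 0 .0005;.306 -.003 .393 0 0 .0005;.306 -.003 .397 0 0 .0005;.306 -.003 .397 0 0 .0005;.306 -.003 .397 0 0 .0005;.306 -.003 .397 0 0 .0005;.306 -.003 .397 0 0 .0005'|sed -n '2,4p';python3 -m inch '0 0 0 0 0 0;0 0 0 0 0 0;0 0 0 0 0 0'|sed -n '2,4p'; python3 go.py .4582 -.2443 .0276 165.3
```

```text
tool_pos: [0.4599, -0.2451, 0.0311]
orientation: [180.0, 0.1, 165.1]
force: [-0.3, -0.4, -0.6]
tool_pos: [0.4589, -0.245, 0.0304]
orientation: [180.0, 0.0, 165.1]
force: [0.3, 0.2, -0.4]
t=35.4 pos [ 0.4589 -0.245   0.0304] ori [180.    0.  165.1] GO [0.0028 0.0017 0.0094] [ 0.      0.0001 -0.0011]
```

```bash
python3 -m inch '.001 .0017 .003 0 0 -.001;.001 .0017 .006 0 0 -.001;.001 .0017 .007 0 0 -.001;.001 .0017 .007 0 0 -.001'|sed -n '2,4p'; python3 -m inch '0 0 .001 0 0 0;0 0 .002 0 0 0;0 0 .002 0 0 0'|sed -n '2p;4p'; python3 -m inch '0 0 .001 0 0 0;0 0 .002 0 0 0;0 0 .002 0 0 0'|sed -n '2p;4p'
```

```text
tool_pos: [0.4585, -0.2443, 0.0279]
orientation: [-180.0, -0.0, 165.3]
force: [-0.6, -0.0, -1.0]
tool_pos: [0.4587, -0.2444, 0.0276]
force: [0.0, -0.6, 1.2]
tool_pos: [0.4587, -0.2444, 0.0276]
force: [-2.6, 2.1, 8.1]
```

```bash
python3 -m inch '0 0 -.002 0 0 0;0 0 -.002 0 0 0;0 0 -.002 0 0 0;0 0 -.002 0 0 0;0 0 -.08 0 0 0;-.16 0 -.41 0 0 0;-.16 0 -.41 0 0 0;-.16 0 -.41 0 0 0;-.16 0 -.41 0 0 0;-.16 0 -.41 0 0 0' -0.9|sed -n '2p;5p'; python3 -m inch '-.16 0 0 0 0 0;-.16 0 0 0 0 0;-.16 0 0 0 0 0;-.16 0 0 0 0 0;-.16 0 0 0 0 0'|sed -n '1,3p';python3 snap.py h3
python3 chk.py half h3 .4574 -.2439 -14.6; python3 edge.py half h3 .4574 -.2439 -14.6
```

```text
tool_pos: [0.5064, -0.2568, 0.1513]
opening: 0.0834
clock: 37.43
tool_pos: [0.5502, -0.2684, 0.1487]
orientation: [180.0, -0.1, 165.3]
board (array([ 457.22, -243.65,  -14.71,    0.  ]), np.float64(0.02), array([51.4, 35.6]))
sink (array([ 457.91, -243.83,  -14.64,    0.  ]), np.float64(0.039), array([44.5, 35.5])) diff [ 0.69 -0.18  0.07  0.  ]
along x,y of board mm [0.71 0.  ]
sink x [[-30.3, 31.5], [-30.3, 31.5], [-30.3, 31.5], [-30.3, 31.5]] y [[-29.2, 29.8], [-29.2, 30.0], [-29.2, 29.8], [-29.2, 29.8]] board c [-0.6 -0.2] rel mm [1.2  0.53] yaw -0.05
```

View pics/h3c.png

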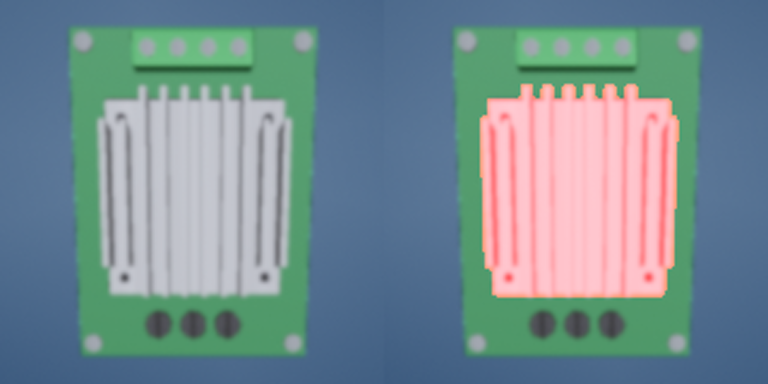

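```bash
python3 -m inch '.32 0 .2 0 0 0;.32 0 .32 0 0 0;.32 0 .32 0 0 0;.32 0 .39 0 0 0;.32 0 .41 0 0 0;.32 0 .41 0 0 0;.32 0 .41 0 0 0;.32 0 .41 0 0 0'|sed -n '1,4p'; python3 -m inch '0 0 0 0 0 0;0 0 0 0 0 0;0 0 0 0 0 0;0 0 0 0 0 0;0 0 0 0 0 0;0 0 -.008 0 0 0;.0035 -.001 -.008 0 0 0;.0035 -.001 -.008 0 0 0;.0035 -.001 -.008 0 0 0' 1; python3 -m inch '0 0 .003 0 0 0;0 0 .006 0 0 0;0 0 .0075 0 0 0;0 0 .0075 0 0 0'|sed -n '2p;4p'
```

```text
clock: 38.15
tool_pos: [0.461, -0.2448, 0.0287]
orientation: [-180.0, 0.2, 165.3]
force: [0.5, -0.5, 0.2]
clock: 38.9
tool_pos: [0.4573, -0.2444, 0.0292]
orientation: [180.0, -0.0, 165.3]
force: [0.6, 0.7, -0.3]
opening: 0.0578
gripper_force: 30.0
tool_pos: [0.4574, -0.2444, 0.0272]
force: [-2.1, 0.5, 4.4]
```

```bash
python3 -m inch '0 0 -.0015 0 0 0;0 0 -.0015 0 0 0;0 0 -.0015 0 0 0;0 0 -.0015 0 0 0;0 0 -.08 0 0 0;-.16 0 -.41 0 0 0;-.16 0 -.41 0 0 0;-.16 0 -.41 0 0 0;-.16 0 -.41 0 0 0;-.16 0 -.41 0 0 0' -0.9|sed -n '2p;5p'; python3 -m inch '-.16 0 0 0 0 0;-.16 0 0 0 0 0;-.16 0 0 0 0 0;-.16 0 0 0 0 0;-.16 0 0 0 0 0'|sed -n '1,3p';python3 snap.py h4
python3 chk.py half h4 .4574 -.2439 -14.6; python3 edge.py half h4 .4574 -.2439 -14.6
python3 - <<'E'
from h import *
a=snapshot("top")[80:350,110:470,::-1]
cv2.imwrite("pics/topF.png",cv2.resize(a,None,fx=2.2,fy=2.2,interpolation=cv2.INTER_CUBIC))
E
```

```text
tool_pos: [0.5053, -0.2568, 0.1515]
opening: 0.0835
clock: 40.48
tool_pos: [0.5491, -0.2684, 0.1489]
orientation: [180.0, -0.1, 165.3]
board (array([ 457.04, -243.91,  -14.69,    0.  ]), np.float64(0.021), array([44.6, 39.2]))
sink (array([ 456.91, -243.46,  -14.65,    0.  ]), np.float64(0.043), array([44.6, 34.8])) diff [-0.13  0.45  0.04  0.  ]
along x,y of board mm [-0.24  0.4 ]
sink x [[-31.7, 30.3], [-31.7, 30.3], [-31.7, 30.3], [-31.7, 30.3]] y [[-29.4, 29.6], [-29.4, 29.6], [-29.6, 29.6], [-29.4, 29.6]] board c [-0.7 -0.2] rel mm [0.   0.28] yaw -0.05
```

View pics/topF.png

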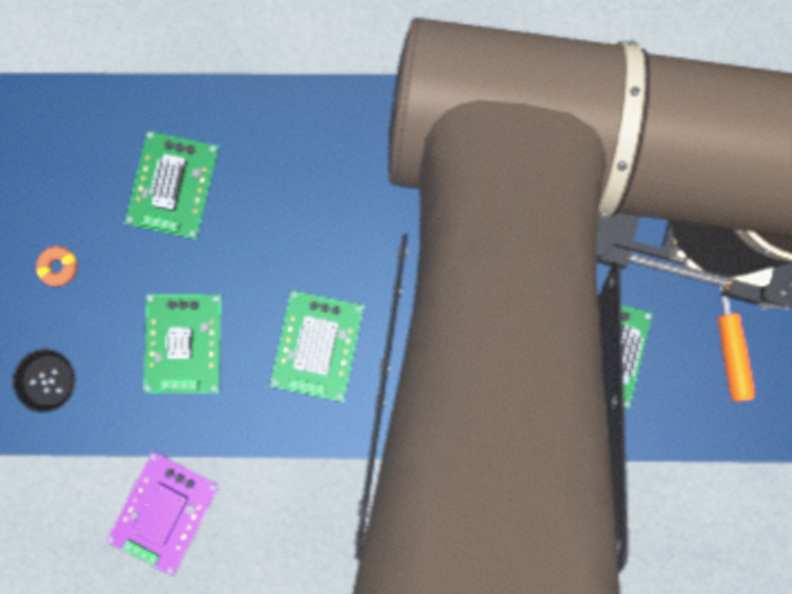

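The top view shows sinks seated on the boards at crop (170,180), (180,342) and (317,345). The fourth board at (625,355) is partly hidden by the arm, but the wrist measurement confirms its sink. The choke and screwdriver are undisturbed.

```bash
python3 -c "
from plant import *
print(close_job())"
```

```text
the job is handed in; nothing more can be done
None
```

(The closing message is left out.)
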